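# Window stack to the height mark

### The job

Build the kiosk's window stack on the round wooden pad of the height gauge: of the three lidded tubs, stand on the pad, one centred upright on the other, the two that bring the top of the stack level with the gauge's red pointer. Do not tip any tub over, and leave the third tub where it is.

Things in the scene. Friction and masses are not known exactly. Their poses are not given: they have to be found in the camera images.
- gauge: Fixed height gauge: round light-wood pad, 92 mm across, 10 mm thick, for the stack; slim banded aluminium post, 137 mm tall, 113 mm from the pad's centre; a red pointer, 22 mm wide, reaches from it to 60 mm short of the pad's axis. Its middle is the mark: 115 mm above the counter, 105 mm above the pad. Origin: pad centre at counter height (pad top 10 mm higher); z up, x from pad to post.
- tub_yellow: Low round white tub with a yellow lid and a yellow band: 56 mm in diameter, 35 mm tall with its lid (the lid is the top 14 mm), straight sides, flat top and bottom, about 0.1 kg. Origin: centre of its underside; z up through the lid.
- tub_blue: Middle round white tub with a blue lid and a blue band: 56 mm in diameter, 50 mm tall with its lid, otherwise alike. Origin: centre of its underside; z up through the lid.
- tub_red: Tall round white tub with a red lid and a red band: 56 mm in diameter, 70 mm tall with its lid, otherwise alike, about 0.16 kg. Origin: centre of its underside; z up through the lid.

How it is judged:
At the end, for the whole second after the job is handed in: Yellow and red tubs stand at rest, upright (8 deg), one on the other in either order on the pad, top level with the pointer (within 5 mm); both within 20 mm of the pad's centre and 18 mm of each other; blue tub within 30 mm of where it began (((z of tub_red in the frame of gauge between 0.006 and 0.014 m and z of tub_yellow in the frame of gauge between 0.075 and 0.085 m) or (z of tub_yellow in the frame of gauge between 0.006 and 0.014 m and z of tub_red in the frame of gauge between 0.04 and 0.05 m)) and horizontal distance between each of tub_red, tub_yellow and gauge below 0.02 m and horizontal distance between tub_yellow and tub_red below 0.018 m and angle between each of tub_red, tub_yellow's own z axis and vertical below 0.15 rad and linear speed of each of tub_red, tub_yellow below 0.02 m/s and distance of tub_blue from where it was at the start of the episode below 0.03 m); the robot touches nothing.
It fails at once if a tub is tipped over (more than about 46 degrees) (angle between any of tub_red, tub_yellow, tub_blue's own z axis and vertical above 0.8 rad).
It fails at once if the third (blue) tub is moved more than 30 mm from its place (distance of tub_blue from where it was at the start of the episode above 0.03 m).
It also fails if it takes over 54 s, if anything falls off the work surface, if the arm or the gripper's body presses on something with over 40 N, if the wrist force passes 120 N, or if a joint passes its speed limit or range.

### The arm

A 7-joint arm with a two-finger parallel gripper is mounted at the origin on the work surface. World frame = base frame: x ahead of the robot, y to its left, z up, the work surface at z = 0. Lengths are in m, angles in rad, forces in N, time in s.
With the tool pointing down it reaches from about 0.425 to 0.875 m from the base axis. Payload 4.7 kg.
Tool frame: the origin (TCP) lies midway between the tips of the shut fingers; the grasp point (between the pads) lies 19 mm behind it (ctrl.grip_point_offset is the distance from the TCP to the grasp point, in m); z points along the fingers, y is the line along which they close (so a half turn about z gives the same grasp; the last joint's range is limited). The gripper opens to 87 mm and grips with 3 to 60 N. Pads are 19 mm wide; open, the fingers measure 117 mm over their backs; the gripper's body (75 mm by 190 mm) begins 51 mm behind the grasp point.
Start: joints at [1.343, 0.321, -0.07, 1.45, 0.023, 1.371, -0.057], TCP at [0.156, -0.631, 0.223] pointing down, gripper open.
Joint ranges: [-2.86, 2.86], [-0.3, 2.09], [-1.38, 1.24], [0.06, 2.45], [-1.56, 4.7], [0.09, 2.05], [-2.69, 2.69]. Speed limits (rad/s): [2.57, 2.57, 3.14, 3.14, 3.14, 3.14, 3.14].

### API

Orientations are given as a rotation vector (axis times angle).
In Python, from bench import ctrl gives the robot as it stands. The module is installed in compiled form; this text tells all that it offers.
- The arm moves only by the shell command python3 -m handwheel 'ROWS' [OPENING] [FORCE]. ROWS is JSON, a list of rows, each an object of numbers: "x", "y", "z": the shift along the tool's x, y, z in m; "wx", "wy", "wz": the turn, a rotation vector about the tool's x, y, z in degrees. A call has 1 to 10 rows; each row is the pose to reach, as a shift and turn from the pose commanded when the call began, along the tool's axes at that moment; what a row does not reach only later rows make up. A row lasts 1/12 s, in which the tool goes at most 41.7 mm and 7.16 degrees, less where a joint would pass 70% of its speed; a pose out of reach is approached as far as the arm can. A call with a gripper value outside its range is refused whole. OPENING is the finger opening in m, from 0 to 0.087, set as the call begins (- or left out, the last holds). The fingers move at their own pace and stop on an object; FORCE is the grip in N (left out, the last holds). Time passes only in rows, so rows that repeat a pose let the fingers close. It gives the time, the measured TCP pose, the force, the opening and the grip force at its end, in the units of the state.
- ctrl.get_state(): the state, without advancing time (a new reading comes with each control period).
- ctrl.get_image(name): name is "scene" or "top" or "wrist"; returns a dict with "image" (384x512x3 uint8, red, green, blue), "K" (3x3 intrinsics, pixels), "world_to_cam" (4x4, takes a point from world to camera coordinates); the wrist camera has in their place "hand_eye" (4x4, takes a point from camera to tool coordinates, whose origin is the TCP and whose axes are the flange's). Camera axes: x right, y down, z forward; pixel columns grow to the right and rows downward; lengths in m; the calibration is good to about 2 mm. A picture is of the moment at which its call begins: read the wrist's pose just before it. There is no depth.
- ctrl.close_job(): hands the job in; it is judged then, once.
The state is a dict: "time": time; "joint_positions": joint angles; "qd": joint speeds; "joint_torque": joint torques, N m; "position": TCP position; "tool_rot": TCP orientation; "ft_force": force on the tool from outside, world axes, zero at the start; "torque": the same for the moment, N m; "grip_width": opening from 0.0 (shut) to 1.0 (fully open); "grip_force": force on a finger pad.
Only numpy, scipy, OpenCV 4.12 (cv2) and the standard library are available. Lean on these libraries where they do the work, as an engineer would, in place of code of your own. Each camera call takes 0.05 s, during which the arm holds its last target. There are 200 camera calls.

## Working session

There is one attempt and no reset: what is moved stays moved. The work goes in short steps, Python scripts to look and compute and a shell command to move; the robot and the scene stay as the last step left them, time stands still between calls to the robot, and variables do not carry over. Pictures are saved under pics/ and viewed, at most 10 in all, crops included, and the job is handed in when it is done.

```bash
mkdir -p pics; python3 - <<'E'
from bench import ctrl
import cv2,numpy as np,pickle
s=ctrl.get_state();print(s['time'],s['position'],s['tool_rot'],s['grip_width'])
d={}
for n in("top","scene"):
    r=ctrl.get_image(n);d[n]=r;cv2.imwrite(f"pics/{n}0.png",r["image"][:,:,::-1]);print(n,r["K"],r["world_to_cam"])
pickle.dump(d,open("d0.pkl","wb"))
E
```

```text
0.0 [ 0.15545271 -0.63056329  0.22144149] [-3.11674946e+00 -3.78701038e-01  5.48665815e-04] 0.9984506067114307
top [[374.31464124   0.         250.97244049]
 [  0.         374.31464124 193.57916776]
 [  0.           0.           1.        ]] [[-0.02522398 -0.99967723  0.00303197  0.01622862]
 [-0.98799299  0.02446649 -0.15254914  0.55949343]
 [ 0.15242572 -0.00684346 -0.98829124  0.6452318 ]
 [ 0.          0.          0.          1.        ]]
scene [[441.53696802   0.         257.57953225]
 [  0.         441.53696802 190.15235315]
 [  0.           0.           1.        ]] [[ 0.87180569  0.48969463  0.0124101  -0.47907656]
 [ 0.43135437 -0.75544352 -0.49319215 -0.23574044]
 [-0.23213841  0.43532088 -0.86983188  1.06389126]
 [ 0.          0.          0.          1.        ]]
```

View pics/top0.png

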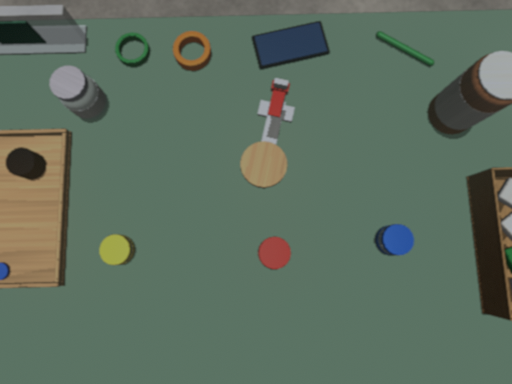

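View pics/scene0.png

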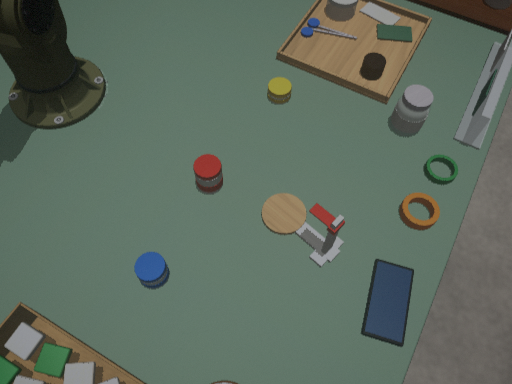

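Top view: yellow lid is at (115,250), red lid (275,253), blue lid (398,240), pad (264,164), and the post and pointer run up from the pad to about (280,85). In the scene view they are yellow (280,87), red (208,167), blue (151,268), pad (284,213).

```bash
cat >h.py <<'E'
import numpy as np,cv2,pickle
def ray(r,uv,z):
    T=r["world_to_cam"];R,t=T[:3,:3],T[:3,3];c=-R.T@t
    d=R.T@np.linalg.inv(r["K"])@np.array([*uv,1.]);return c+d*(z-c[2])/d[2]
def blob(im,lo,hi,seed):
    h=cv2.cvtColor(im,cv2.COLOR_RGB2HSV);m=cv2.inRange(h,np.array(lo),np.array(hi))
    if lo[0]==0 and hi[0]<9: m|=cv2.inRange(h,np.array([171,lo[1],lo[2]]),np.array([180,255,255]))
    n,l,s,c=cv2.connectedComponentsWithStats(m)
    k=1+np.argmin([np.hypot(*(c[i]-seed))+(500 if s[i,4]<150 else 0) for i in range(1,n)])
    return c[k],s[k]
E
python3 - <<'E'
from h import *
d=pickle.load(open("d0.pkl","rb"))
P=dict(yellow=((22,120,80),(34,255,255),.035,(115,250),(280,85)),red=((0,140,80),(6,255,255),.07,(275,253),(208,165)),blue=((110,140,60),(125,255,255),.05,(398,240),(151,266)),pad=((8,60,120),(22,200,255),.01,(264,164),(284,213)))
for k,(lo,hi,z,a,b) in P.items():
    for n,sd in(("top",a),("scene",b)):
        c,s=blob(d[n]["image"],lo,hi,sd);p=ray(d[n],c,z if n=="top" or k=="pad" else z-.004)
        L=ray(d[n],(s[0],c[1]),z);R_=ray(d[n],(s[0]+s[2],c[1]),z)
        print(k,n,c.round(1),s,p.round(4),"width",np.linalg.norm(L-R_).round(4),"r",np.hypot(*p[:2]).round(3))
print("ptr",ray(d["top"],(279,100),.115),"post",ray(d["top"],(280,84),.137))
from scipy.spatial.transform import Rotation as R
print(R.from_rotvec([-3.11674946e+00,-3.78701038e-01,5.48665815e-04]).as_matrix().round(3))
E
```

```text
yellow top [114.8 249.3] [100 235  31  30 733] [0.4647 0.2519 0.035 ] width 0.0562 r 0.529
yellow scene [279.3  86. ] [268  77  23  19 336] [0.4633 0.2574 0.031 ] width 0.054 r 0.53
red top [274.1 252.6] [259 238  31  31 753] [ 0.4517 -0.0348  0.07  ] width 0.0534 r 0.453
red scene [206.9 165.8] [194 155  27  23 496] [ 0.4504 -0.0332  0.066 ] width 0.0539 r 0.452
blue top [398. 237.] [398 237   1   1   1] [ 0.4735 -0.2587  0.05  ] width 0.0018 r 0.54
blue scene [307.   30.8] [302  27  11   8  67] [0.443 0.443 0.046] width 0.0277 r 0.626
pad top [263.5 163.9] [ 241  142   46   45 1626] [ 0.6228 -0.024   0.01  ] width 0.0898 r 0.623
pad scene [283.6 212.7] [ 262  193   44   40 1395] [ 0.6235 -0.0235  0.01  ] width 0.0898 r 0.624
ptr [ 0.70926885 -0.04925242  0.115     ] post [ 0.72794878 -0.04990203  0.137     ]
[[ 0.971  0.239 -0.001]
 [ 0.239 -0.971  0.002]
 [-0.    -0.002 -1.   ]]
```

Both cameras agree: red is at (0.451,-0.034), yellow (0.464,0.254), blue about (0.47,-0.26), pad (0.623,-0.024), and the pointer side faces yaw -14°. Sizes fit. I'll put red first and then yellow on top, with the fingers closing across the pointer's direction. The first move goes to a waypoint that keeps within reach.

```bash
cat >>h.py <<'E'
from scipy.spatial.transform import Rotation as Ro
def go(x,y,z,yaw=-13.8):
    from bench import ctrl
    s=ctrl.get_state();M=Ro.from_rotvec(s["tool_rot"])
    t=M.inv().apply(np.array([x,y,z])-s["position"])
    G=Ro.from_euler("z",yaw,degrees=True)*Ro.from_euler("x",180,degrees=True)
    print("t",round(s["time"],2),"pos",s["position"].round(4),"ft",s["ft_force"].round(1),"w",round(s["grip_width"]*87,1),"gf",round(s["grip_force"],1))
    print("shift mm",(t*1e3).round(1),"turn",np.degrees((M.inv()*G).as_rotvec()).round(1))
E
python3 -m handwheel '[{"x":0.317,"y":-0.18,"wz":27},{"x":0.317,"y":-0.18,"wz":27},{"x":0.317,"y":-0.18,"wz":27},{"x":0.317,"y":-0.18,"wz":27},{"x":0.317,"y":-0.18,"wz":27},{"x":0.317,"y":-0.18,"wz":27},{"x":0.317,"y":-0.18,"wz":27},{"x":0.317,"y":-0.18,"wz":27},{"x":0.317,"y":-0.18,"wz":27},{"x":0.317,"y":-0.18,"wz":27}]' 0.087 10
python3 -c "
from h import *
go(.451,-.034,.19)"
```

```text
t 0.1 pos [ 0.1555 -0.6306  0.2216] ft [-0.5 -0.4 -0.4] w 86.9 gf 0.0
shift mm [ 429.8 -508.4   32.4] turn [-0.1  0.  27.7]invalid input at $[0]: expected keys x, y, z, wx, wy, wz
```

```bash
python3 -m handwheel '[{"x":0.317,"y":-0.18,"z":0,"wx":0,"wy":0,"wz":27},{"x":0.317,"y":-0.18,"z":0,"wx":0,"wy":0,"wz":27},{"x":0.317,"y":-0.18,"z":0,"wx":0,"wy":0,"wz":27},{"x":0.317,"y":-0.18,"z":0,"wx":0,"wy":0,"wz":27},{"x":0.317,"y":-0.18,"z":0,"wx":0,"wy":0,"wz":27},{"x":0.317,"y":-0.18,"z":0,"wx":0,"wy":0,"wz":27},{"x":0.317,"y":-0.18,"z":0,"wx":0,"wy":0,"wz":27},{"x":0.317,"y":-0.18,"z":0,"wx":0,"wy":0,"wz":27},{"x":0.317,"y":-0.18,"z":0,"wx":0,"wy":0,"wz":27},{"x":0.317,"y":-0.18,"z":0,"wx":0,"wy":0,"wz":27}]' 0.087 10
python3 -c "
from h import *
go(.451,-.034,.19)"
```

```text
time: 0.93
position: [0.4271, -0.3723, 0.2224]
tool_rot: [-3.119, 0.339, -0.004]
ft_force: [0.8, -0.3, 0.6]
grip_width: 1.004
grip_force: 0.0
t 0.93 pos [ 0.4271 -0.3723  0.2224] ft [ 0.8 -0.3  0.6] w 87.3 gf 0.0
shift mm [ -49.4 -335.4   33.8] turn [-0.3 -0.1  1.4]
```

```bash
python3 -m handwheel '[{"x":-0.049,"y":-0.335,"z":0.034,"wx":0,"wy":0,"wz":1.4},{"x":-0.049,"y":-0.335,"z":0.034,"wx":0,"wy":0,"wz":1.4},{"x":-0.049,"y":-0.335,"z":0.034,"wx":0,"wy":0,"wz":1.4},{"x":-0.049,"y":-0.335,"z":0.034,"wx":0,"wy":0,"wz":1.4},{"x":-0.049,"y":-0.335,"z":0.034,"wx":0,"wy":0,"wz":1.4},{"x":-0.049,"y":-0.335,"z":0.034,"wx":0,"wy":0,"wz":1.4},{"x":-0.049,"y":-0.335,"z":0.034,"wx":0,"wy":0,"wz":1.4},{"x":-0.049,"y":-0.335,"z":0.034,"wx":0,"wy":0,"wz":1.4},{"x":-0.049,"y":-0.335,"z":0.034,"wx":0,"wy":0,"wz":1.4},{"x":-0.049,"y":-0.335,"z":0.034,"wx":0,"wy":0,"wz":1.4}]'
python3 - <<'E'
from h import *
from bench import ctrl
go(.451,-.034,.12)
s=ctrl.get_state();r=ctrl.get_image("wrist");cv2.imwrite("pics/w1.png",r["image"][:,:,::-1])
T=np.eye(4);T[:3,:3]=Ro.from_rotvec(s["tool_rot"]).as_matrix();T[:3,3]=s["position"]
r["world_to_cam"]=np.linalg.inv(T@r["hand_eye"]);pickle.dump(r,open("w1.pkl","wb"))
p=np.array([.451,-.034,.07,1]);c=r["world_to_cam"]@p;u=r["K"]@c[:3];u=u[:2]/u[2];print("expect",u)
c,st=blob(r["image"],(0,140,60),(6,255,255),u);print(c,st,ray(r,c,.07),ray(r,(st[0],c[1]),.07)-ray(r,(st[0]+st[2],c[1]),.07))
E
```

```text
time: 1.77
position: [0.4485, -0.0399, 0.1883]
tool_rot: [3.117, -0.387, -0.001]
ft_force: [0.8, -0.6, 0.4]
grip_width: 0.996
grip_force: 0.0
t 1.77 pos [ 0.4485 -0.0399  0.1883] ft [ 0.8 -0.6  0.4] w 86.7 gf 0.0
shift mm [ 1.  -6.3 68.2] turn [ 0.   0.  -0.4]
expect [249.43627224 179.74811871]
[248.99842072 177.33796589] [ 217  146   64   63 3166] [ 0.4531323  -0.03416948  0.07      ] [0.0132788  0.05256796 0.        ]
```

View pics/w1.png

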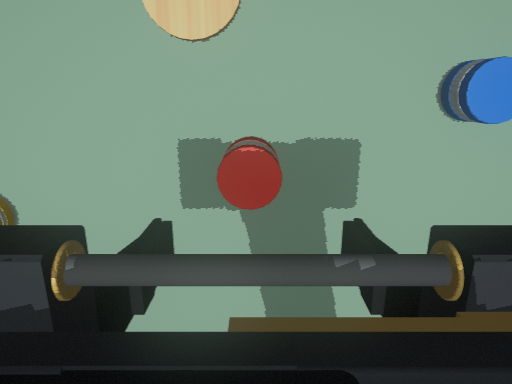

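The wrist view shows the red lid at (249,177), giving (0.453,-0.034), which agrees with the other views. Next I shift over it and descend.

```bash
python3 -m handwheel '[{"x":0.003,"y":-0.006,"z":0.03,"wx":0,"wy":0,"wz":0},{"x":0.003,"y":-0.006,"z":0.06,"wx":0,"wy":0,"wz":0},{"x":0.003,"y":-0.006,"z":0.09,"wx":0,"wy":0,"wz":0},{"x":0.003,"y":-0.006,"z":0.09,"wx":0,"wy":0,"wz":0},{"x":0.003,"y":-0.006,"z":0.09,"wx":0,"wy":0,"wz":0},{"x":0.003,"y":-0.006,"z":0.09,"wx":0,"wy":0,"wz":0}]'
python3 -c "
from h import *
go(.4525,-.034,.03)"
```

```text
time: 2.32
position: [0.4541, -0.0394, 0.0999]
tool_rot: [3.116, -0.401, 0.002]
ft_force: [-0.5, -0.1, 0.4]
grip_width: 1.001
grip_force: 0.0
t 2.32 pos [ 0.4541 -0.0394  0.0999] ft [-0.5 -0.1  0.4] w 87.1 gf 0.0
shift mm [-3.1 -4.8 69.9] turn [-0.  -0.1 -0.9]
```

```bash
python3 -m handwheel '[{"x":-0.002,"y":-0.005,"z":0.0,"wx":0,"wy":0,"wz":0},{"x":-0.002,"y":-0.005,"z":0.0,"wx":0,"wy":0,"wz":0},{"x":-0.002,"y":-0.005,"z":0,"wx":0,"wy":0,"wz":0}]'
python3 -c "
from h import *
go(.4525,-.034,.03)"
```

```text
time: 2.57
position: [0.4535, -0.0326, 0.0999]
tool_rot: [3.116, -0.397, 0.004]
ft_force: [0.2, -0.5, -0.1]
grip_width: 1.001
grip_force: 0.0
t 2.57 pos [ 0.4535 -0.0326  0.0999] ft [ 0.2 -0.5 -0.1] w 87.1 gf 0.0
shift mm [-0.8  1.6 69.9] turn [ 0.  -0.2 -0.7]
```

```bash
python3 -m handwheel '[{"x":0,"y":0.001,"z":0.025,"wx":0,"wy":0,"wz":0},{"x":0,"y":0.001,"z":0.05,"wx":0,"wy":0,"wz":0},{"x":0,"y":0.001,"z":0.07,"wx":0,"wy":0,"wz":0},{"x":0,"y":0.001,"z":0.07,"wx":0,"wy":0,"wz":0},{"x":0,"y":0.001,"z":0.07,"wx":0,"wy":0,"wz":0}]'
python3 -m handwheel '[{"x":0,"y":0,"z":0,"wx":0,"wy":0,"wz":0},{"x":0,"y":0,"z":0,"wx":0,"wy":0,"wz":0},{"x":0,"y":0,"z":0,"wx":0,"wy":0,"wz":0},{"x":0,"y":0,"z":0,"wx":0,"wy":0,"wz":0},{"x":0,"y":0,"z":0,"wx":0,"wy":0,"wz":0},{"x":0,"y":0,"z":0,"wx":0,"wy":0,"wz":0},{"x":0,"y":0,"z":0,"wx":0,"wy":0,"wz":0},{"x":0,"y":0,"z":0,"wx":0,"wy":0,"wz":0}]' 0.045 15
python3 -c "
from h import *
go(.623,-.024,.07)"
```

```text
time: 2.98
position: [0.4518, -0.0335, 0.0285]
tool_rot: [-3.116, 0.397, 0.002]
ft_force: [-0.0, -0.5, 0.2]
grip_width: 0.998
grip_force: 0.0
time: 3.65
position: [0.4525, -0.0338, 0.0289]
tool_rot: [3.116, -0.398, 0.001]
ft_force: [-1.0, 0.6, 3.7]
grip_width: 0.64
grip_force: 15.0
t 3.65 pos [ 0.4525 -0.0338  0.0289] ft [-1.   0.6  3.7] w 55.7 gf 15.0
shift mm [162.6 -52.2 -41. ] turn [ 0.  -0.  -0.7]
```

Red is gripped at 55.7 mm. Next I lift it and carry it over the pad.

```bash
python3 -m handwheel '[{"x":0,"y":0,"z":-0.02,"wx":0,"wy":0,"wz":0},{"x":0,"y":0,"z":-0.041,"wx":0,"wy":0,"wz":0},{"x":0.03,"y":-0.01,"z":-0.041,"wx":0,"wy":0,"wz":0},{"x":0.06,"y":-0.02,"z":-0.041,"wx":0,"wy":0,"wz":0},{"x":0.09,"y":-0.03,"z":-0.041,"wx":0,"wy":0,"wz":0},{"x":0.12,"y":-0.04,"z":-0.041,"wx":0,"wy":0,"wz":0},{"x":0.145,"y":-0.048,"z":-0.041,"wx":0,"wy":0,"wz":0},{"x":0.163,"y":-0.052,"z":-0.041,"wx":0,"wy":0,"wz":0},{"x":0.163,"y":-0.052,"z":-0.041,"wx":0,"wy":0,"wz":0},{"x":0.163,"y":-0.052,"z":-0.041,"wx":0,"wy":0,"wz":0}]'
python3 -m handwheel '[{"x":0,"y":0,"z":0,"wx":0,"wy":0,"wz":0},{"x":0,"y":0,"z":0,"wx":0,"wy":0,"wz":0}]'
python3 -c "
from h import *
go(.623,-.024,.04)"
```

```text
time: 4.48
position: [0.6227, -0.024, 0.0682]
tool_rot: [-3.116, 0.397, 0.004]
ft_force: [-0.9, 1.0, -1.4]
grip_width: 0.641
grip_force: 15.0
time: 4.65
position: [0.6217, -0.0243, 0.069]
tool_rot: [3.116, -0.398, -0.003]
ft_force: [-0.3, 0.7, -2.0]
grip_width: 0.642
grip_force: 15.0
t 4.65 pos [ 0.6217 -0.0243  0.069 ] ft [-0.3  0.7 -2. ] w 55.9 gf 15.0
shift mm [ 1.2 -0.7 29. ] turn [ 0.   0.1 -0.7]
```

```bash
python3 -m handwheel '[{"x":0.001,"y":0,"z":0.01,"wx":0,"wy":0,"wz":0},{"x":0.001,"y":0,"z":0.02,"wx":0,"wy":0,"wz":0},{"x":0.001,"y":0,"z":0.026,"wx":0,"wy":0,"wz":0},{"x":0.001,"y":0,"z":0.029,"wx":0,"wy":0,"wz":0},{"x":0.001,"y":0,"z":0.029,"wx":0,"wy":0,"wz":0},{"x":0.001,"y":0,"z":0.029,"wx":0,"wy":0,"wz":0}]'
python3 -c "
from h import *
go(.623,-.024,.04)"
```

```text
time: 5.15
position: [0.6239, -0.0245, 0.0402]
tool_rot: [-3.116, 0.398, 0.0]
ft_force: [0.3, 0.4, -2.2]
grip_width: 0.642
grip_force: 15.0
t 5.15 pos [ 0.6239 -0.0245  0.0402] ft [ 0.3  0.4 -2.2] w 55.8 gf 15.0
shift mm [-1.  -0.2  0.2] turn [ 0.   0.  -0.7]
```

```bash
python3 -m handwheel '[{"x":0,"y":0,"z":0.001,"wx":0,"wy":0,"wz":0},{"x":0,"y":0,"z":0.002,"wx":0,"wy":0,"wz":0},{"x":0,"y":0,"z":0.002,"wx":0,"wy":0,"wz":0}]'
python3 -c "
from h import *
go(.623,-.024,.04)"
```

```text
time: 5.4
position: [0.6244, -0.0245, 0.039]
tool_rot: [3.116, -0.398, 0.001]
ft_force: [-0.0, 1.6, -0.4]
grip_width: 0.64
grip_force: 15.0
t 5.4 pos [ 0.6244 -0.0245  0.039 ] ft [-0.   1.6 -0.4] w 55.7 gf 15.0
shift mm [-1.5 -0.1 -1. ] turn [-0.  -0.  -0.7]
```

The load is off the tool, so red is on the pad. I release it and lift.

```bash
python3 -m handwheel '[{"x":0,"y":0,"z":0,"wx":0,"wy":0,"wz":0},{"x":0,"y":0,"z":0,"wx":0,"wy":0,"wz":0},{"x":0,"y":0,"z":0,"wx":0,"wy":0,"wz":0},{"x":0,"y":0,"z":0,"wx":0,"wy":0,"wz":0},{"x":0,"y":0,"z":0,"wx":0,"wy":0,"wz":0},{"x":0,"y":0,"z":0,"wx":0,"wy":0,"wz":0}]' 0.087
python3 -m handwheel '[{"x":0,"y":0,"z":-0.02,"wx":0,"wy":0,"wz":0},{"x":0,"y":0,"z":-0.05,"wx":0,"wy":0,"wz":0},{"x":0,"y":0,"z":-0.08,"wx":0,"wy":0,"wz":0},{"x":0,"y":0,"z":-0.12,"wx":0,"wy":0,"wz":0},{"x":0,"y":0,"z":-0.15,"wx":0,"wy":0,"wz":0},{"x":0,"y":0,"z":-0.15,"wx":0,"wy":0,"wz":0}]'
python3 -c "
from h import *
go(.464,.2535,.15)"
```

```text
time: 5.9
position: [0.6241, -0.0246, 0.0385]
tool_rot: [3.116, -0.398, 0.0]
ft_force: [0.3, -0.4, 0.9]
grip_width: 0.969
grip_force: 0.0
time: 6.4
position: [0.6281, -0.024, 0.1964]
tool_rot: [-3.116, 0.398, -0.019]
ft_force: [0.8, 0.0, 0.8]
grip_width: 0.999
grip_force: 0.0
t 6.4 pos [ 0.6281 -0.024   0.1964] ft [0.8 0.  0.8] w 86.9 gf 0.0
shift mm [-229.1 -227.3   44.1] turn [-0.1 -0.7 -0.7]
```

```bash
python3 -m handwheel '[{"x":-0.024,"y":-0.024,"z":0,"wx":0,"wy":0,"wz":0},{"x":-0.05,"y":-0.05,"z":0,"wx":0,"wy":0,"wz":0},{"x":-0.078,"y":-0.078,"z":0,"wx":0,"wy":0,"wz":0},{"x":-0.106,"y":-0.106,"z":0.01,"wx":0,"wy":0,"wz":0},{"x":-0.134,"y":-0.134,"z":0.02,"wx":0,"wy":0,"wz":0},{"x":-0.162,"y":-0.16,"z":0.03,"wx":0,"wy":0,"wz":0},{"x":-0.19,"y":-0.188,"z":0.04,"wx":0,"wy":0,"wz":0},{"x":-0.215,"y":-0.213,"z":0.044,"wx":0,"wy":0,"wz":0},{"x":-0.226,"y":-0.227,"z":0.044,"wx":0,"wy":0,"wz":0},{"x":-0.226,"y":-0.227,"z":0.044,"wx":0,"wy":0,"wz":0}]'
python3 -m handwheel '[{"x":0,"y":0,"z":0,"wx":0,"wy":0,"wz":0},{"x":0,"y":0,"z":0,"wx":0,"wy":0,"wz":0}]'
python3 - <<'E'
from h import *
from bench import ctrl
s=ctrl.get_state();r=ctrl.get_image("wrist");cv2.imwrite("pics/w2.png",r["image"][:,:,::-1])
T=np.eye(4);T[:3,:3]=Ro.from_rotvec(s["tool_rot"]).as_matrix();T[:3,3]=s["position"]
r["world_to_cam"]=np.linalg.inv(T@r["hand_eye"])
c=r["world_to_cam"]@np.array([.464,.2535,.035,1]);u=r["K"]@c[:3];u=u[:2]/u[2];print("expect",u)
c,st=blob(r["image"],(22,120,60),(34,255,255),u);p=ray(r,c,.035);print(c,st,p,np.linalg.norm(ray(r,(st[0],c[1]),.035)-ray(r,(st[0]+st[2],c[1]),.035)))
t=ctrl.get_image("top");cv2.imwrite("pics/top2.png",t["image"][:,:,::-1])
c,st=blob(t["image"],(0,140,80),(6,255,255),(264,158));print("red",c,st,ray(t,c,.08))
go(p[0],p[1],.08)
E
```

```text
time: 7.23
position: [0.4589, 0.2573, 0.1445]
tool_rot: [-3.116, 0.384, 0.001]
ft_force: [-0.4, 0.1, 0.5]
grip_width: 1.001
grip_force: 0.0
time: 7.4
position: [0.463, 0.2509, 0.1444]
tool_rot: [3.115, -0.399, 0.001]
ft_force: [-0.1, -0.3, 0.1]
grip_width: 1.001
grip_force: 0.0
expect [253.50439023 183.28472842]
[250.73882485 180.08574642] [ 218  144   67   71 3557] [0.46720785 0.25500545 0.035     ] 0.05509591077834622
red [265.9273743  155.17597765] [251 141  31  30 716] [ 0.62196109 -0.02564012  0.08      ]
t 7.5 pos [0.4633 0.2504 0.1444] ft [0.  0.7 0.8] w 86.8 gf 0.0
shift mm [ 2.6 -5.5 64.4] turn [ 0.  -0.  -0.9]
```

View pics/top2.png

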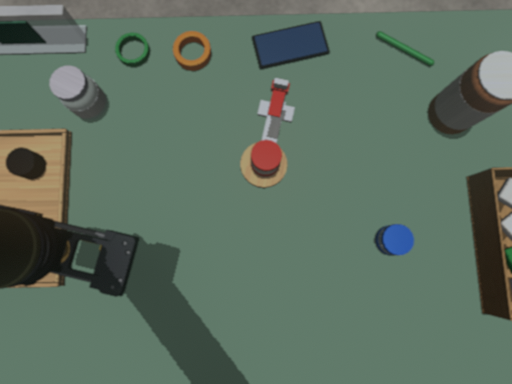

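The top view shows red standing on the pad with its lid at (266,155), giving (0.622,-0.026), so it is centred. The gripper is over yellow, which I measure at (0.466,0.2545).

```bash
python3 -m handwheel '[{"x":0.001,"y":-0.004,"z":0.02,"wx":0,"wy":0,"wz":0},{"x":0.001,"y":-0.004,"z":0.05,"wx":0,"wy":0,"wz":0},{"x":0.001,"y":-0.004,"z":0.08,"wx":0,"wy":0,"wz":0},{"x":0.001,"y":-0.004,"z":0.08,"wx":0,"wy":0,"wz":0},{"x":0.001,"y":-0.004,"z":0.08,"wx":0,"wy":0,"wz":0},{"x":0.001,"y":-0.004,"z":0.08,"wx":0,"wy":0,"wz":0}]'
python3 -c "
from h import *
go(.4655,.2545,.009)"
```

```text
time: 8.0
position: [0.4655, 0.2556, 0.0658]
tool_rot: [-3.115, 0.399, -0.002]
ft_force: [0.7, -0.1, 0.1]
grip_width: 1.0
grip_force: 0.0
t 8.0 pos [0.4655 0.2556 0.0658] ft [ 0.7 -0.1  0.1] w 87.0 gf 0.0
shift mm [ 0.3  1.1 56.8] turn [-0.1 -0.1 -0.8]
```

```bash
python3 -m handwheel '[{"x":0,"y":0.001,"z":0.02,"wx":0,"wy":0,"wz":0},{"x":0,"y":0.001,"z":0.04,"wx":0,"wy":0,"wz":0},{"x":0,"y":0.001,"z":0.052,"wx":0,"wy":0,"wz":0},{"x":0,"y":0.001,"z":0.055,"wx":0,"wy":0,"wz":0},{"x":0,"y":0.001,"z":0.055,"wx":0,"wy":0,"wz":0},{"x":0,"y":0.001,"z":0.055,"wx":0,"wy":0,"wz":0}]'
python3 -m handwheel '[{"x":0,"y":0,"z":0,"wx":0,"wy":0,"wz":0},{"x":0,"y":0,"z":0,"wx":0,"wy":0,"wz":0},{"x":0,"y":0,"z":0,"wx":0,"wy":0,"wz":0},{"x":0,"y":0,"z":0,"wx":0,"wy":0,"wz":0},{"x":0,"y":0,"z":0,"wx":0,"wy":0,"wz":0},{"x":0,"y":0,"z":0,"wx":0,"wy":0,"wz":0},{"x":0,"y":0,"z":0,"wx":0,"wy":0,"wz":0},{"x":0,"y":0,"z":0,"wx":0,"wy":0,"wz":0}]' 0.045 15
python3 -m handwheel '[{"x":0,"y":0,"z":-0.02,"wx":0,"wy":0,"wz":0},{"x":0,"y":0,"z":-0.05,"wx":0,"wy":0,"wz":0},{"x":0,"y":0,"z":-0.08,"wx":0,"wy":0,"wz":0},{"x":0,"y":0,"z":-0.12,"wx":0,"wy":0,"wz":0},{"x":0,"y":0,"z":-0.14,"wx":0,"wy":0,"wz":0},{"x":0,"y":0,"z":-0.14,"wx":0,"wy":0,"wz":0},{"x":0,"y":0,"z":-0.14,"wx":0,"wy":0,"wz":0}]'
python3 -c "
from h import *
go(.622,-.0255,.13)"
```

```text
time: 8.5
position: [0.4649, 0.2552, 0.0107]
tool_rot: [-3.115, 0.398, -0.002]
ft_force: [0.8, 0.1, 1.1]
grip_width: 0.998
grip_force: 0.0
time: 9.17
position: [0.4641, 0.2547, 0.0097]
tool_rot: [-3.116, 0.398, -0.0]
ft_force: [0.2, -0.3, 1.9]
grip_width: 0.638
grip_force: 15.0
time: 9.75
position: [0.4646, 0.2547, 0.1503]
tool_rot: [-3.116, 0.398, -0.003]
ft_force: [0.6, -0.7, -1.3]
grip_width: 0.636
grip_force: 15.0
t 9.75 pos [0.4646 0.2547 0.1503] ft [ 0.6 -0.7 -1.3] w 55.3 gf 15.0
shift mm [222.8 231.6  20.6] turn [-0.  -0.1 -0.8]
```

```bash
python3 -m handwheel '[{"x":0.025,"y":0.026,"z":0,"wx":0,"wy":0,"wz":0},{"x":0.05,"y":0.052,"z":0,"wx":0,"wy":0,"wz":0},{"x":0.077,"y":0.08,"z":0,"wx":0,"wy":0,"wz":0},{"x":0.104,"y":0.108,"z":0,"wx":0,"wy":0,"wz":0},{"x":0.131,"y":0.136,"z":0,"wx":0,"wy":0,"wz":0},{"x":0.158,"y":0.164,"z":0,"wx":0,"wy":0,"wz":0},{"x":0.183,"y":0.19,"z":0,"wx":0,"wy":0,"wz":0},{"x":0.205,"y":0.213,"z":0,"wx":0,"wy":0,"wz":0},{"x":0.217,"y":0.226,"z":0,"wx":0,"wy":0,"wz":0},{"x":0.222,"y":0.231,"z":0,"wx":0,"wy":0,"wz":0}]'
python3 -m handwheel '[{"x":0,"y":0,"z":0,"wx":0,"wy":0,"wz":0},{"x":0,"y":0,"z":0,"wx":0,"wy":0,"wz":0},{"x":0,"y":0,"z":0,"wx":0,"wy":0,"wz":0}]'
python3 -c "
from h import *
go(.6215,-.0255,.095)"
```

```text
time: 10.58
position: [0.6205, -0.0287, 0.1468]
tool_rot: [3.114, -0.405, -0.006]
ft_force: [-1.9, 0.2, -1.3]
grip_width: 0.637
grip_force: 15.0
time: 10.83
position: [0.62, -0.0214, 0.1493]
tool_rot: [-3.116, 0.391, 0.002]
ft_force: [-1.0, 0.3, -1.2]
grip_width: 0.637
grip_force: 15.0
t 10.83 pos [ 0.62   -0.0214  0.1493] ft [-1.   0.3 -1.2] w 55.5 gf 15.0
shift mm [ 2.6  3.7 54.3] turn [-0.1  0.1 -0.5]
```

```bash
python3 -m handwheel '[{"x":0.001,"y":0.001,"z":0.01,"wx":0,"wy":0,"wz":0},{"x":0.001,"y":0.001,"z":0.02,"wx":0,"wy":0,"wz":0},{"x":0.001,"y":0.001,"z":0.03,"wx":0,"wy":0,"wz":0},{"x":0.001,"y":0.001,"z":0.04,"wx":0,"wy":0,"wz":0},{"x":0.001,"y":0.001,"z":0.045,"wx":0,"wy":0,"wz":0},{"x":0.001,"y":0.001,"z":0.045,"wx":0,"wy":0,"wz":0},{"x":0.001,"y":0.001,"z":0.045,"wx":0,"wy":0,"wz":0},{"x":0.001,"y":0.001,"z":0.045,"wx":0,"wy":0,"wz":0}]'
python3 - <<'E'
from h import *
from bench import ctrl
go(.6215,-.0255,.09)
r=ctrl.get_image("scene");cv2.imwrite("pics/s3.png",cv2.resize(r["image"][110:270,200:400,::-1],None,fx=3,fy=3))
E
```

```text
time: 11.5
position: [0.622, -0.0259, 0.1049]
tool_rot: [-3.116, 0.398, -0.001]
ft_force: [-0.4, 0.1, -0.9]
grip_width: 0.641
grip_force: 15.0
t 11.5 pos [ 0.622  -0.0259  0.1049] ft [-0.4  0.1 -0.9] w 55.8 gf 15.0
shift mm [-0.6 -0.2 14.9] turn [-0.  -0.  -0.7]
```

View pics/s3.png

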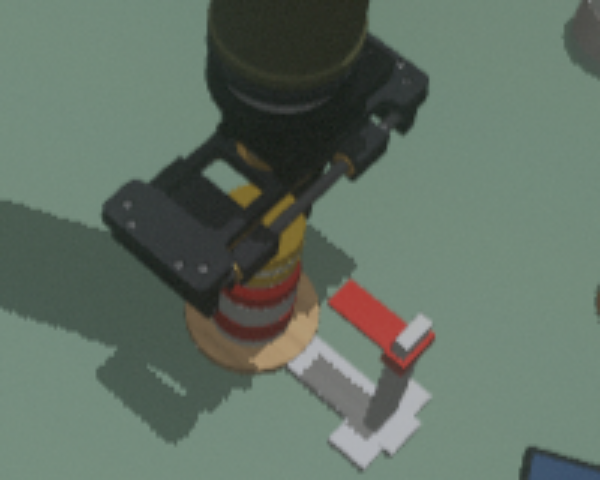

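The scene crop shows yellow in the gripper at about (265,240), directly above red at (258,300), with the fingers clear of the pointer. I lower it.

```bash
python3 -m handwheel '[{"x":0,"y":0,"z":0.005,"wx":0,"wy":0,"wz":0},{"x":0,"y":0,"z":0.01,"wx":0,"wy":0,"wz":0},{"x":0,"y":0,"z":0.013,"wx":0,"wy":0,"wz":0},{"x":0,"y":0,"z":0.0145,"wx":0,"wy":0,"wz":0},{"x":0,"y":0,"z":0.0145,"wx":0,"wy":0,"wz":0},{"x":0,"y":0,"z":0.0145,"wx":0,"wy":0,"wz":0}]'
python3 -m handwheel '[{"x":0,"y":0,"z":0.001,"wx":0,"wy":0,"wz":0},{"x":0,"y":0,"z":0.001,"wx":0,"wy":0,"wz":0}]'
```

```text
time: 12.05
position: [0.6216, -0.0259, 0.0899]
tool_rot: [3.116, -0.398, -0.0]
ft_force: [0.2, -0.2, -0.3]
grip_width: 0.644
grip_force: 15.0
time: 12.22
position: [0.6218, -0.0259, 0.0897]
tool_rot: [3.116, -0.398, 0.001]
ft_force: [-1.7, -0.8, 4.4]
grip_width: 0.641
grip_force: 15.0
```

Contact at z = 0.090, as expected. I release and retreat.

```bash
python3 -m handwheel '[{"x":0,"y":0,"z":0,"wx":0,"wy":0,"wz":0},{"x":0,"y":0,"z":0,"wx":0,"wy":0,"wz":0},{"x":0,"y":0,"z":0,"wx":0,"wy":0,"wz":0},{"x":0,"y":0,"z":0,"wx":0,"wy":0,"wz":0},{"x":0,"y":0,"z":0,"wx":0,"wy":0,"wz":0},{"x":0,"y":0,"z":0,"wx":0,"wy":0,"wz":0}]' 0.087
python3 -m handwheel '[{"x":0,"y":0,"z":-0.015,"wx":0,"wy":0,"wz":0},{"x":0,"y":0,"z":-0.03,"wx":0,"wy":0,"wz":0},{"x":0,"y":0,"z":-0.06,"wx":0,"wy":0,"wz":0},{"x":0,"y":0,"z":-0.09,"wx":0,"wy":0,"wz":0},{"x":0,"y":0,"z":-0.12,"wx":0,"wy":0,"wz":0},{"x":0,"y":0,"z":-0.12,"wx":0,"wy":0,"wz":0}]'
python3 -m handwheel '[{"x":-0.03,"y":-0.03,"z":0,"wx":0,"wy":0,"wz":0},{"x":-0.06,"y":-0.06,"z":0,"wx":0,"wy":0,"wz":0},{"x":-0.08,"y":-0.09,"z":0,"wx":0,"wy":0,"wz":0},{"x":-0.1,"y":-0.12,"z":0,"wx":0,"wy":0,"wz":0},{"x":-0.12,"y":-0.15,"z":0,"wx":0,"wy":0,"wz":0},{"x":-0.13,"y":-0.18,"z":0,"wx":0,"wy":0,"wz":0},{"x":-0.13,"y":-0.2,"z":0,"wx":0,"wy":0,"wz":0},{"x":-0.13,"y":-0.2,"z":0,"wx":0,"wy":0,"wz":0}]'
python3 - <<'E'
from h import *
from bench import ctrl
d={n:ctrl.get_image(n) for n in("top","scene")}
c,st=blob(d["top"]["image"],(22,120,80),(34,255,255),(267,148));print("yellow",c,st,ray(d["top"],c,.115))
cv2.imwrite("pics/s4.png",np.hstack([cv2.resize(d["top"]["image"][70:270,180:430,::-1],(400,320)),cv2.resize(d["scene"]["image"][110:270,200:400,::-1],(400,320))]))
E
```

```text
time: 12.72
position: [0.6216, -0.0259, 0.0889]
tool_rot: [3.116, -0.398, -0.0]
ft_force: [-0.6, 0.1, -0.1]
grip_width: 0.971
grip_force: 0.0
time: 13.22
position: [0.6251, -0.0255, 0.2161]
tool_rot: [-3.116, 0.398, -0.017]
ft_force: [0.6, -0.1, 1.4]
grip_width: 1.0
grip_force: 0.0
time: 13.88
position: [0.5448, 0.2066, 0.2094]
tool_rot: [-3.114, 0.385, -0.001]
ft_force: [-0.7, 0.3, 0.5]
grip_width: 0.997
grip_force: 0.0
yellow [267.73792271 150.98309179] [252 135  32  33 828] [ 0.61999876 -0.0271207   0.115     ]
```

View pics/s4.png

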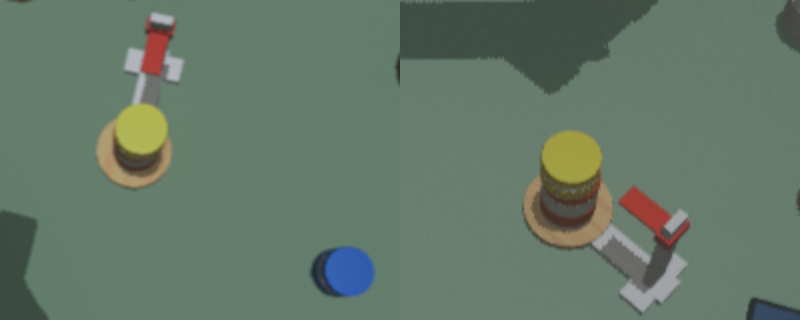

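Yellow sits upright on red on the pad: its lid is at (140,130) in the left crop and measures (0.620,-0.027), within 5 mm of the pad's centre. Blue is untouched and the arm is clear.

```bash
python3 -m handwheel '[{"x":0,"y":0,"z":0,"wx":0,"wy":0,"wz":0},{"x":0,"y":0,"z":0,"wx":0,"wy":0,"wz":0}]' >/dev/null; python3 -c "
from bench import ctrl
print(ctrl.close_job())"
```

```text
the job is handed in; nothing more can be done
None
```

The job is handed in at about 14 s on the robot's clock: the yellow tub stands on the red tub on the pad, centred to within about 5 mm with its top at the pointer's height, and blue was left alone; no verdict came back.

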